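# Slide the specimen puck along the rail into the corner pocket

## Task

Seat the smaller of the two round specimen pucks in the corner pocket of the metal seating plate by pushing it with the fingertips, never lifting it off the plate: first push it across to the long rail near where it stands, then slide it along, keeping it against the rail, into the pocket until it sits fully home against both the rail and the end stop. Leave it there and do not disturb the larger puck or the other things standing around.

Things in the scene. Friction and masses are not known exactly. Their poses are not given: they have to be found in the camera images.
- seating_plate: Fixed aluminium plate on the worktop, 160 (x) x 340 (y) x 12 mm; origin at the centre of its underside, z up; x points away from the robot, y to its left (turned up to 0.3 rad). Three dark steel bars stand 12 mm above its top: long rail, end stop, keeper lip. They form the corner pocket at the far right, 44 mm wide, open towards +y.
- rail_mid (a point): Middle of the long rail's inner face, at the height of the plate's top: plate frame x = +60, y = +13, z = +12 mm. The face runs along the plate's y from -145 (the stop) to +171 mm; the rail is 16 mm wide behind it and its top is 12 mm above the plate's top.
- lip_end (a point): Free end of the short keeper lip (parallel to the rail), on its side towards the rail, at the height of the plate's top: plate frame x = +16, y = -123, z = +12 mm. The lip is 8 mm wide (x = +8 to +16) and 22 mm long, ending at the stop, whose inner face lies at y = -145 from x = -24 to +76 mm.
- pocket (a point): Point on the plate's top surface where the centre of the small puck's underside lies when it is fully home, touching rail and stop; plate frame x = +40, y = -125, z = +12 mm.
- small_puck: The smaller puck: a flat grey plastic disc 40 mm in diameter and 20 mm high with a small bright steel face on top, 90 g or so, loose, standing on the plate away from the rail. Origin at the centre of its underside, z up. It just passes the 44 mm pocket mouth when it lies against the rail.
- large_puck: The larger puck, same make, 55 mm in diameter and 30 mm high, loose on the plate, beside the small one (to its left or right), away from the rail: the small puck can pass between it and the rail. Origin at the centre of its underside. To be left alone.
- bottle: White reagent bottle with a dark cap, 54 mm in diameter, 113 mm high, standing on the worktop off the right end of the plate. Origin at the centre of its underside. To be left alone.
- jar: White jar with a white screw lid and a green band, 66 mm in diameter, 88 mm high, standing on the worktop behind the rail. Origin at the centre of its underside. To be left alone.
- tweezers: Steel tweezers, 145 x 16 x 8 mm, lying on the worktop along the plate's near edge. Origin at the centre of the underside. To be left alone.
Mind the look-alikes: they are no part of the job. What is shaped like the small_puck but orange or red is not meant.

How it is judged:
On the way, in this order (a step that is already met when the one before it is completed fails the run):
1. the small puck stands against the long rail (gap under 4 mm) near where it started, before it nears the pocket (x of small_puck in the frame of seating_plate above 0.036 m and y of small_puck in the frame of seating_plate above -0.045 m), for 0.1 s.
2. it is slid along the rail (gap under 5 mm) towards the pocket (x of small_puck in the frame of seating_plate above 0.035 m and y of small_puck in the frame of seating_plate between -0.115 and -0.05 m), for 0.1 s.
3. it is home in the pocket (x of small_puck in the frame of seating_plate above 0.0375 m and y of small_puck in the frame of seating_plate below -0.1225 m), for 0.2 s.
At the end, for the whole second after the job is handed in: the small puck lies flat and at rest in the corner pocket, within 2.5 mm of touching the rail and within 2.5 mm of touching the end stop, released (all of step 3 and x of small_puck in the frame of seating_plate below 0.043 m and y of small_puck in the frame of seating_plate above -0.128 m and z of small_puck in the frame of seating_plate between 0.009 and 0.015 m and angle between small_puck's own z axis and vertical below 0.08 rad and linear speed of small_puck below 0.01 m/s and contact force between the fingers and small_puck below 0.1 N).
It fails at once if the small puck is lifted more than 5 mm off the plate or tipped over (z of small_puck in the frame of seating_plate above 0.017 m or angle between small_puck's own z axis and vertical above 0.3 rad).
It fails at once if the small puck leaves the rail by more than 8 mm on its way to the pocket, or comes off the plate ((y of small_puck in the frame of seating_plate below -0.05 m and x of small_puck in the frame of seating_plate below 0.032 m) or z of small_puck in the frame of seating_plate below 0.006 m).
It fails at once if the large puck, bottle, jar or tweezers are disturbed (moved more than 10 mm) (distance of any of large_puck, bottle, jar, tweezers from where it was at the start of the episode above 0.01 m).
It also fails if it takes over 48 s, if anything falls off the work surface, if the arm or the gripper's body presses on something with over 40 N, if the wrist force passes 120 N, or if a joint passes its speed limit or range.

## Robot

A 6-joint arm with a two-finger parallel gripper is mounted at the origin on a cart in front of the work surface, level with it; the furniture and walls round the work are solid. World frame = base frame: x ahead of the robot, y to its left, z up, the work surface at z = 0. Lengths are in m, angles in rad, forces in N, time in s.
With the tool pointing down it reaches from about 0.25 to 0.775 m from the base axis. Payload 4 kg.
Tool frame: the origin (TCP) lies on the centre line of the jaws, within the pads' length; the fingertips stand 14 mm ahead of it and the grasp point (between the pads) lies 5 mm behind it (robot.tcp_to_tips is the distance from the TCP to the fingertips, in m); z points along the fingers, y is the line along which they close (so a half turn about z gives the same grasp; the last joint's range is limited). The gripper opens to 94 mm and grips with 3 to 60 N. Pads are 16 mm wide; open, the fingers measure 119 mm over their backs; the gripper's body (75 mm by 177 mm) begins 78 mm behind the grasp point.
Start: joints at [1.158, 0.087, 1.371, -0, 1.684, -0.103], TCP at [0.168, 0.524, 0.22] pointing down, gripper open.
Joint ranges: [-3.1, 3.1], [-0.76, 2.03], [0.27, 2.55], [-1.08, 4.22], [0.17, 2.65], [-2.57, 2.57]. Speed limits (rad/s): [2.79, 2.79, 3.14, 3.14, 3.14, 3.14].

## Interface

Orientations are given as [roll, pitch, yaw] about the fixed x, y, z axes, in that order (R = Rz(yaw) Ry(pitch) Rx(roll)).
In Python, from bench import robot gives the robot as it stands.
- The arm moves only by the tool carry_out, never from a script. Its argument "increments" is a list of rows, each a list of 3 entries, a list of its own where there are three numbers: the closure in counts, from 0 (fully open) to 255 (shut), then the shift along the tool's x, y, z in mm, then the turn about the tool's z in degrees. In form: [[fingers, [dx, dy, dz], twist], ...]. A call has 1 to 8 rows; each row shifts and turns the commanded pose from where the row before left it, along the tool's axes as they then stand; what a row does not reach is not made up. A row lasts 1/10 s, in which the tool goes at most 50 mm and 8.59 degrees, less where a joint would pass 70% of its speed; a pose out of reach is approached as far as the arm can. A call with a gripper value outside its range is refused whole. The fingers move at their own pace and stop on an object; the grip force is fixed at half the most. Time passes only in rows, so rows that do not move let the fingers close. It gives the time, the measured TCP pose, the force, the opening and the grip force at its end, in the units of the state.
- robot.get_obs(): the state, without advancing time (a new reading comes with each control period).
- robot.snapshot(name): name is "scene" or "side" or "wrist"; returns the picture (400x640x3 uint8, blue, green, red); there is no depth.
- robot.get_calibration(name): a dict with "vfov" (degrees; the focal length in pixels is half the picture's height over the tangent of half this angle, whatever the lens; pixels are square), "cx", "cy" (the principal point, pixels), "T" (4x4, takes a point from camera to world coordinates). Camera axes: x right, y down, z forward; pixel columns grow to the right and rows downward; lengths in m; the calibration is good to about 2 mm. A picture is of the moment at which its call begins: read the wrist's pose just before it. get_calibration takes no time and is no camera call; for the wrist camera it gives the pose at the moment of the call.
- robot.close_job(): hands the job in; it is judged then, once.
The state is a dict: "time": time; "joint_positions": joint angles; "qvel": joint speeds; "joint_torque": joint torques, N m; "tool_pos": TCP position; "ee_rot": TCP orientation; "wrist_force": force on the tool from outside, world axes, zero at the start; "wrist_torque": the same for the moment, N m; "width": finger opening in m; "finger_force": force on a finger pad.
Only numpy, scipy, OpenCV 4.12 (cv2) and the standard library are available. Lean on these libraries where they do the work, as an engineer would, in place of code of your own. Each camera call takes 0.05 s, during which the arm holds its last target. There are 200 camera calls.

## Working session

There is one attempt and no reset: what is moved stays moved. The work goes in short steps, Python scripts to look and compute and a tool call to move; the robot and the scene stay as the last step left them, time stands still between calls to the robot, and variables do not carry over. Pictures are saved under pics/ and viewed, at most 10 in all, crops included, and the job is handed in when it is done.

Besides the shell and the picture viewer there is one more tool, called after ">>>" as name([rows], argument=value, ...), one row to a line, values as JSON. carry_out: Moves the arm, as the interface text tells. Its arguments: {"type":"object","properties":{"increments":{"type":"array","items":{"type":"array"}}},"required":["increments"]}

```bash
mkdir -p pics; cat > h.py <<'E'
import numpy as np, cv2
from bench import robot
def snap(n,f):
    c=robot.get_calibration(n); im=robot.snapshot(n); cv2.imwrite('pics/'+f,im); return c,im
def px(c,u,v,z):
    f=200/np.tan(np.radians(c['vfov'])/2); T=np.array(c['T'])
    d=T[:3,:3]@np.array([(u-c['cx'])/f,(v-c['cy'])/f,1]); o=T[:3,3]
    return o+d*(z-o[2])/d[2]
def proj(c,p):
    f=200/np.tan(np.radians(c['vfov'])/2); T=np.array(c['T'])
    q=T[:3,:3].T@(np.array(p)-T[:3,3]); return f*q[0]/q[2]+c['cx'],f*q[1]/q[2]+c['cy']
E
python3 - <<'E'
from h import *
for n in('scene','side'):
    c,im=snap(n,n+'0.png'); print(n,c)
o=robot.get_obs(); print(o)
E
```

```text
scene {'vfov': 46.89983460492838, 'cx': 317.3666004412998, 'cy': 198.89083439516358, 'T': array([[ 0.90669813, -0.29128861,  0.30504008,  0.28762601],
       [-0.42142986, -0.65513059,  0.62705724, -0.47462077],
       [ 0.01718645, -0.69710462, -0.7167634 ,  0.7015356 ],
       [ 0.        ,  0.        ,  0.        ,  1.        ]])}
side {'vfov': 47.76559855240252, 'cx': 317.6802948381973, 'cy': 200.4590127130376, 'T': array([[ 0.99580887,  0.06290037, -0.06639462,  0.60846299],
       [ 0.09141377, -0.66176499,  0.74411735, -0.63204783],
       [ 0.00286762, -0.74706803, -0.6647414 ,  0.68944593],
       [ 0.        ,  0.        ,  0.        ,  1.        ]])}
{'time': 0.1, 'joint_positions': array([ 1.15788553e+00,  8.78836064e-02,  1.37205932e+00, -2.86321312e-08,
        1.68358874e+00, -1.03098979e-01]), 'qvel': array([ 0.0003196 , -0.0011548 , -0.00342682,  0.00152483, -0.0005436 ,
        0.00096572]), 'joint_torque': array([ 3.47121655e-03, -3.41250122e+01, -3.03302693e+01,  7.19777634e-02,
        3.03352706e-02, -9.09373057e-05]), 'tool_pos': array([0.16750644, 0.52340037, 0.21844204]), 'ee_rot': array([-3.13966394e+00, -1.99527276e-04,  2.83178064e+00]), 'wrist_force': array([ 0.95639805, -0.05702566,  0.07615471]), 'wrist_torque': array([ 0.00613614,  0.01955441, -0.00225799]), 'finger_force': 0.0, 'width': 0.09365796783710624}
```

View pics/scene0.png

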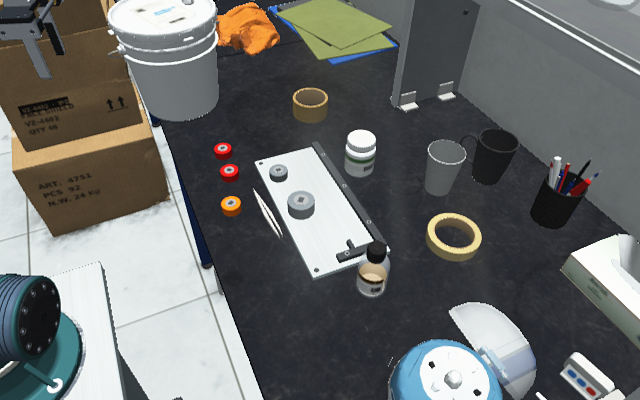

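View pics/side0.png

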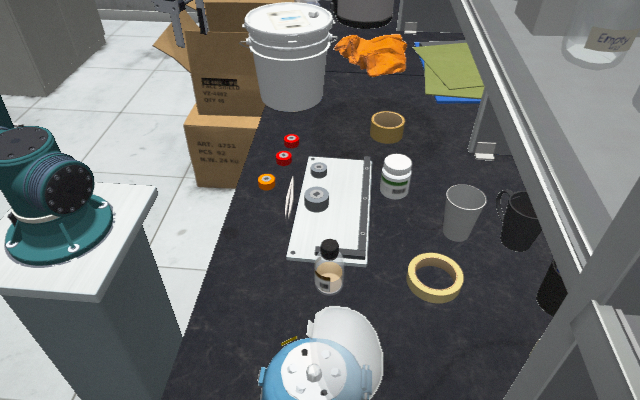

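```bash
python3 - <<'E'
from h import *
a=cv2.imread('pics/scene0.png')[130:300,240:400]; b=cv2.imread('pics/side0.png')[130:300,285:385]
z=lambda i:cv2.resize(i,None,fx=3,fy=3,interpolation=cv2.INTER_CUBIC)
cv2.imwrite('pics/crop.png',np.hstack([z(a),z(b)]))
E
```

```text
(no output)
```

View pics/crop.png

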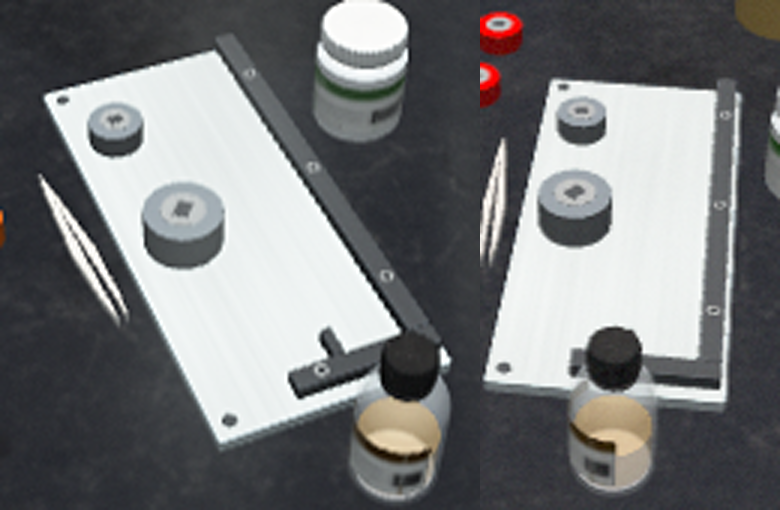

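```bash
python3 - <<'E'
from h import *
from scipy.optimize import least_squares
C={n:robot.get_calibration(n) for n in('scene','side')}
def W(n,x,y,z): 
    return px(C[n],(240+x/3) if n=='scene' else 285+(x-480)/3,130+y/3,z)
P=[('scene',45,95,-80,170,12),('scene',221,443,-80,-170,12),('scene',449,357,80,-170,12),
('side',551,81,-80,170,12),('side',486,385,-80,-170,12),('side',724,404,80,-170,12),('side',741,93,80,170,12),
('side',716,92,60,171,12),('side',701,360,60,-145,12),('scene',219,52,60,171,12),('scene',404,335,60,-145,12)]
w=np.array([W(n,u,v,z/1e3)[:2] for n,u,v,x,y,z in P]); m=np.array([[p[3],p[4]] for p in P])/1e3
def f(q):
    c,s=np.cos(q[2]),np.sin(q[2]); return (m@np.array([[c,s],[-s,c]])+q[:2]-w).ravel()
r=least_squares(f,[.45,.3,0],loss='soft_l1',f_scale=.002); print(r.x,np.round(r.fun.reshape(-1,2)*1e3,1) if 0 else np.round(f(r.x).reshape(-1,2)*1e3,1))
c,s=np.cos(r.x[2]),np.sin(r.x[2]);R=np.array([[c,-s],[s,c]])
def pl(p): return np.round((R.T@(p[:2]-r.x[:2]))*1e3,1)
for nm,n,u,v,z in [('small','scene',116,120,.032),('small','side',582.5,107.5,.032),('large','scene',183,209,.042),('large','side',574.5,192,.042),('s1','scene',250,73,.024),('s2','scene',313,167,.024),('s3','scene',387,276,.024),('s1','side',726,115,.024),('s2','side',720,205,.024),('s3','side',713,311,.024),('jar','scene',365,25,.088),('botcap','side',614,346,.113),('botcap','scene',410,348,.113)]:
    p=W(n,u,v,z); print(nm,n,p.round(4),pl(p))
E
```

```text
[ 0.57772499  0.11983912 -0.02638333] [[  0.4  -0.2]
 [  1.1  -1. ]
 [  2.8  -5.2]
 [ -0.7   3.1]
 [ -3.    2.4]
 [  1.   -0.3]
 [ -0.4   0.5]
 [  0.4   2.7]
 [ -2.6 -11.7]
 [ -0.5   3.8]
 [  0.6  -6.8]]
small scene [0.533  0.2237 0.032 ] [-47.5 102.6]
small side [0.5349 0.2285 0.032 ] [-45.6 107.5]
large scene [0.5376 0.1137 0.042 ] [-39.9  -7.2]
large side [0.5393 0.1137 0.042 ] [-38.3  -7.2]
s1 scene [0.6476 0.2402 0.024 ] [ 66.7 122.2]
s2 scene [0.6445 0.1303 0.024 ] [66.4 12.2]
s3 scene [0.6418 0.0197 0.024 ] [ 66.7 -98.4]
s1 side [0.6497 0.2401 0.024 ] [ 68.8 122.1]
s2 side [0.6464 0.1299 0.024 ] [68.3 11.9]
s3 side [0.6431 0.0197 0.024 ] [ 68.  -98.4]
jar scene [0.7111 0.1872 0.088 ] [131.6  70.8]
botcap side [ 0.5822 -0.1009  0.113 ] [  10.3 -220.6]
botcap scene [ 0.5811 -0.0957  0.113 ] [   9.1 -215.4]
```

The small puck is at plate (-46, 105) and the large one at (-39, -7). The rail screws agree with the plate fit. The small puck's orange and red look-alikes are off the plate. I'll align the tool with the plate and go to the near side of the small puck.

>>> carry_out([
  [190,[0,0,0],-8.15],
  [190,[0,0,0],-8.15],
  [190,[-30,-26,0],0],
  [190,[-30,-26,0],0],
  [190,[-30,-26,0],0],
  [190,[-30,-26,0],0],
  [190,[-30,-26,0],0],
  [190,[-30,-26,0],0],
])

```text
time: 0.9
tool_pos: [0.3444, 0.3619, 0.219]
ee_rot: [-3.141, -0.001, 3.116]
wrist_force: [1.2, 0.7, 0.0]
width: 0.0337
finger_force: 0.0
```

>>> carry_out([
  [190,[-30,-26,0],0],
  [190,[-30,-26,0],0],
  [190,[-30,-26,0],0],
  [190,[-30,-26,0],0],
  [190,[-30,-27,0],0],
  [190,[0,0,40],0],
  [190,[0,0,40],0],
  [190,[0,0,0],0],
])

```text
time: 1.7
tool_pos: [0.486, 0.2265, 0.132]
ee_rot: [-3.136, -0.014, 3.115]
wrist_force: [0.1, -0.3, -1.1]
width: 0.0242
finger_force: 0.0
```

```bash
cat >> h.py <<'E'
Q=[0.5777,0.1198,-0.0264]
def pl(p):
    c,s=np.cos(Q[2]),np.sin(Q[2]); return (np.array([[c,s],[-s,c]])@(np.array(p[:2])-Q[:2])*1e3).round(1)
def wl(x,y,z):
    c,s=np.cos(Q[2]),np.sin(Q[2]); return [Q[0]+(c*x-s*y)/1e3,Q[1]+(s*x+c*y)/1e3,z/1e3]
def st():
    o=robot.get_obs(); p=o['tool_pos']; print('t',round(o['time'],2),'plate',pl(p),'z',(p[2]*1e3).round(1),'yaw-rel deg',np.degrees(o['ee_rot'][2]-Q[2]).round(2),'w',(o['width']*1e3).round(1),'F',o['wrist_force'].round(1))
E
python3 - <<'E'
from h import *
st(); c,im=snap('wrist','w1.png'); print(c['T'].round(3)[:3]); print([np.round(proj(c,wl(*p)),0) for p in [(-46,105,32),(-80,170,12),(60,105,12)]])
E
```

```text
Traceback (most recent call last):
  File "h.py", line 18, in st
    o=robot.get_obs(); p=o['tool_pos']; print('t',round(o['time'],2),'plate',pl(p),'z',(p[2]*1e3).round(1),'yaw-rel deg',np.degrees(o['ee_rot'][2]-Q[2]).round(2),'w',(o['width']*1e3).round(1),'F',o['wrist_force'].round(1))
                                                                                                                                                                      ^^^^^^^^^^^^^^^^^^^^^^
AttributeError: 'float' object has no attribute 'round'
```

```bash
sed -i "s/(o\['width'\]\*1e3).round(1)/round(o['width']*1e3,1)/" h.py
python3 - <<'E'
from h import *
st(); c,im=snap('wrist','w1.png'); print(c['T'].round(3)[:3]); print([np.round(proj(c,wl(*p)),0) for p in [(-46,105,32),(-80,170,12),(60,105,12)]])
E
```

```text
t 1.7 plate [-94.5 104.3] z 132.0 yaw-rel deg 180.0 w 24.2 F [ 0.1 -0.3 -1.1]
[[ 0.026  0.962  0.271  0.404]
 [ 1.    -0.024 -0.012  0.229]
 [-0.005  0.271 -0.962  0.299]]
[array([319., 247.]), array([379., 211.]), array([319., 319.])]
```

View pics/w1.png

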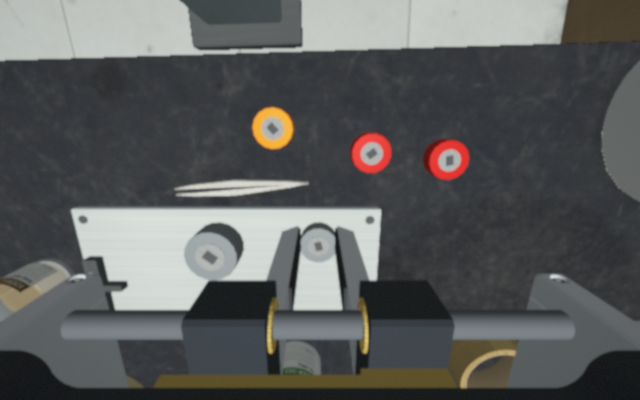

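The puck is at pixel (318, 245) against a predicted (319, 247), so the pose is right. Tweezers end at about (308, 183), and the tips will stay 10 mm above them. Next I descend.

>>> carry_out([
  [190,[0,1,30],0],
  [190,[0,0,30],0],
  [190,[0,0,25],0],
  [190,[0,0,13],0],
  [190,[0,0,0],0],
  [190,[0,0,0],0],
])

```text
time: 2.35
tool_pos: [0.4917, 0.2302, 0.0436]
ee_rot: [3.14, 0.003, 3.117]
wrist_force: [0.4, 1.3, 0.5]
width: 0.024
finger_force: 0.0
```

```bash
python3 -c "
from h import *
st()"
```

```text
t 2.35 plate [-88.9 108.1] z 43.6 yaw-rel deg 180.08 w 24.0 F [0.4 1.3 0.5]
```

>>> carry_out([
  [190,[0,-3,10],0],
  [190,[0,0,0],0],
  [190,[-6,0,0],0],
  [190,[-8,0,0],0],
  [190,[-8,0,0],0],
  [190,[-8,0,0],0],
  [190,[-8,0,0],0],
  [190,[0,0,0],0],
])

```text
time: 3.15
tool_pos: [0.5297, 0.2255, 0.0315]
ee_rot: [3.141, 0.001, 3.116]
wrist_force: [0.1, -0.7, 1.0]
width: 0.0238
finger_force: 0.0
```

```bash
python3 - <<'E'
from h import *
st(); c,im=snap('scene','s2.png'); cv2.imwrite('pics/s2c.png',cv2.resize(im[110:290,230:410],None,fx=3,fy=3,interpolation=cv2.INTER_CUBIC)); print(np.round(proj(c,wl(-20,105,32)),0))
E
```

```text
t 3.15 plate [-50.8 104.4] z 31.5 yaw-rel deg 180.03 w 23.8 F [ 0.1 -0.7  1. ]
[290. 166.]
```

View pics/s2c.png

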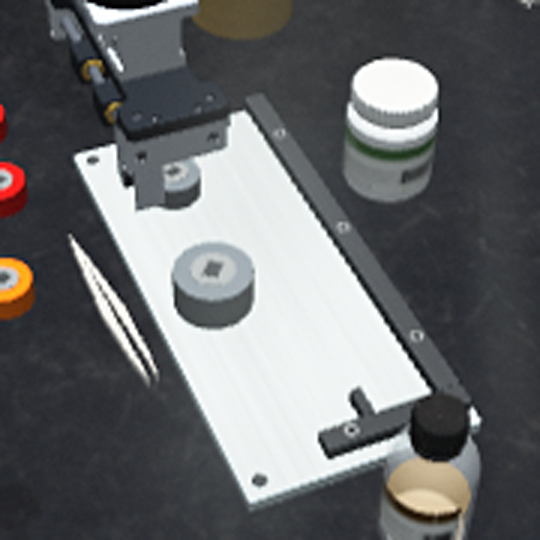

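The puck top is at about (289, 167), cradled between the fingertips at plate x of about -25. I'll keep pushing towards the rail.

>>> carry_out([
  [190,[-8,0,0],0],
  [190,[-8,0,0],0],
  [190,[-8,0,0],0],
  [190,[-8,0,0],0],
  [190,[-8,0,0],0],
  [190,[-8,0,0],0],
  [190,[-6,0,0],0],
  [190,[-4,0,0],0],
])

```text
time: 4.0
tool_pos: [0.5869, 0.2241, 0.0314]
ee_rot: [3.142, -0.0, 3.116]
wrist_force: [-0.6, -0.2, -0.5]
width: 0.0241
finger_force: 0.3
```

>>> carry_out([
  [190,[-3,0,0],0],
  [190,[-3,0,0],0],
  [190,[-2,0,0],0],
  [190,[-1,0,0],0],
  [190,[0,0,0],0],
  [190,[0,0,0],0],
])

```text
time: 4.6
tool_pos: [0.5952, 0.224, 0.0315]
ee_rot: [3.142, 0.0, 3.116]
wrist_force: [0.2, -0.6, -0.6]
width: 0.024
finger_force: 0.3
```

```bash
python3 -c "
from h import *
st()"
```

```text
t 4.6 plate [ 14.7 104.6] z 31.5 yaw-rel deg 180.07 w 24.0 F [ 0.2 -0.6 -0.6]
```

>>> carry_out([
  [190,[-1,0,0],0],
  [190,[-1,0,0],0],
  [190,[-1,0,0],0],
  [190,[0,0,0],0],
  [190,[0,0,0],0],
])

```text
time: 5.1
tool_pos: [0.5958, 0.224, 0.0313]
ee_rot: [-3.141, -0.006, 3.117]
wrist_force: [-6.1, -1.1, 3.5]
width: 0.0241
finger_force: 3.6
```

```bash
python3 -c "
from h import *
st()"
```

```text
t 5.1 plate [ 15.3 104.6] z 31.3 yaw-rel deg 180.08 w 24.1 F [-6.1 -1.1  3.5]
```

Contact force is 6 N, so the puck stands against the rail. I'll back off, lift, close the fingers and turn the tool for the slide.

>>> carry_out([
  [190,[3,0,0],0],
  [190,[8,0,0],0],
  [190,[12,0,0],0],
  [190,[0,0,-20],0],
  [255,[0,0,-20],0],
  [255,[0,0,-25],8],
  [255,[0,0,0],8],
  [255,[0,0,0],8],
])

```text
time: 5.9
tool_pos: [0.5765, 0.2247, 0.0985]
ee_rot: [3.138, 0.004, 2.692]
wrist_force: [0.0, 0.5, -0.5]
width: 0.0003
finger_force: 0.0
```

>>> carry_out([
  [255,[0,0,0],8],
  [255,[0,0,0],8],
  [255,[0,0,0],8],
  [255,[0,0,0],8],
  [255,[0,0,0],8],
  [255,[0,0,0],8],
  [255,[0,0,0],8],
  [255,[0,0,0],0],
])

```text
time: 6.7
tool_pos: [0.5755, 0.2245, 0.0968]
ee_rot: [3.14, -0.0, 1.72]
wrist_force: [0.4, -0.6, -0.0]
width: 0.0003
finger_force: 0.0
```

>>> carry_out([
  [255,[11,15,0],0],
  [255,[11,15,0],0],
  [255,[11,15,0],0],
  [255,[0,0,0],0],
  [255,[0,0,0],0],
])

```text
time: 7.2
tool_pos: [0.6146, 0.2636, 0.0963]
ee_rot: [-3.141, 0.0, 1.722]
wrist_force: [-0.6, -0.5, -0.5]
width: 0.0006
finger_force: 0.0
```

```bash
python3 - <<'E'
from h import *
st(); print(robot.get_obs()['joint_positions'].round(2)); c,im=snap('scene','s3.png'); cv2.imwrite('pics/s3c.png',cv2.resize(im[110:290,230:410],None,fx=3,fy=3,interpolation=cv2.INTER_CUBIC)); print((np.array(proj(c,wl(40,104.6,32)))-[230,110])*3)
E
```

```text
t 7.2 plate [ 33.1 144.7] z 96.3 yaw-rel deg 100.18 w 0.6 F [-0.6 -0.5 -0.5]
[ 0.32  0.4   1.24 -0.    1.51  0.17]
[256.85166526 147.98042768]
```

View pics/s3c.png

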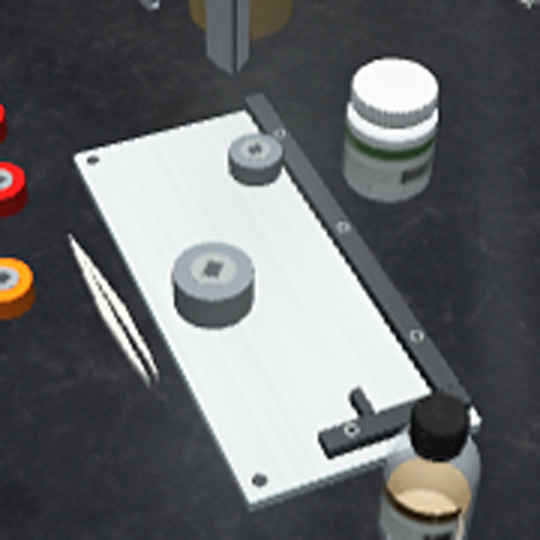

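The puck top is at (256, 149) in the crop, touching the rail as predicted. I'll descend behind it and start the slide.

>>> carry_out([
  [255,[0,2,25],0],
  [255,[0,0,25],0],
  [255,[0,0,14],0],
  [255,[0,0,0],0],
  [255,[-5,-0.9,0],0],
  [255,[-5,-0.9,0],0],
  [255,[-5,-0.9,0],0],
  [255,[-5,-0.9,0],0],
])

```text
time: 8.05
tool_pos: [0.617, 0.2438, 0.0341]
ee_rot: [3.139, -0.001, 1.72]
wrist_force: [-0.1, 0.7, 0.5]
width: 0.0003
finger_force: 0.6
```

```bash
python3 -c "
from h import *
st()"
```

```text
t 8.05 plate [ 36. 125.] z 34.1 yaw-rel deg 100.06 w 0.3 F [-0.1  0.7  0.5]
```

>>> carry_out([
  [255,[-8,-1.4,0],0],
  [255,[-8,-1.4,0],0],
  [255,[-8,-1.4,0],0],
  [255,[-8,-1.4,0],0],
  [255,[-8,-1.4,0],0],
  [255,[-8,-1.4,0],0],
  [255,[-8,-1.4,0],0],
  [255,[-8,-1.4,0],0],
])

```text
time: 8.85
tool_pos: [0.6146, 0.1781, 0.0325]
ee_rot: [-3.141, -0.0, 1.72]
wrist_force: [0.2, 1.6, 1.8]
width: 0.0001
finger_force: 0.8
```

>>> carry_out([
  [255,[-8,-1.4,0],0],
  [255,[-8,-1.4,0],0],
  [255,[-8,-1.4,0],0],
  [255,[-8,-1.4,0],0],
  [255,[-8,-1.4,0],0],
  [255,[0,0,0],0],
  [255,[0,0,0],0],
])

```text
time: 9.55
tool_pos: [0.6138, 0.1375, 0.0323]
ee_rot: [-3.141, 0.001, 1.719]
wrist_force: [-0.6, 0.1, -0.6]
width: 0.0006
finger_force: 0.0
```

```bash
python3 - <<'E'
from h import *
st(); c,im=snap('side','s4.png'); cv2.imwrite('pics/s4c.png',cv2.resize(im[130:290,260:420],None,fx=3,fy=3,interpolation=cv2.INTER_CUBIC)); print((np.array(proj(c,wl(40,-8.5,32)))-[260,130])*3)
E
```

```text
t 9.55 plate [35.6 18.7] z 32.3 yaw-rel deg 100.03 w 0.6 F [-0.6  0.1 -0.6]
[275.7301993  212.05961489]
```

View pics/s4c.png

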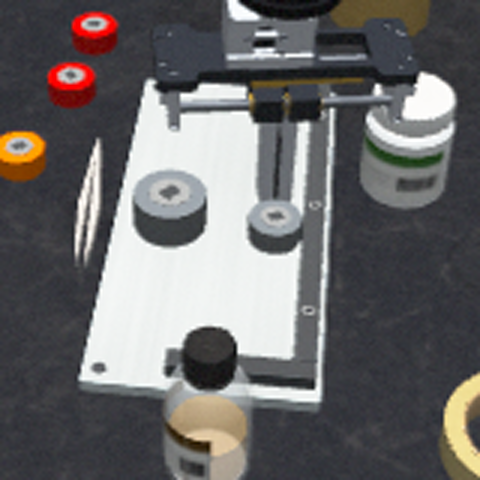

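The puck is at (275, 214) in the crop, on the rail as predicted and clear of the large puck. The slide continues.

>>> carry_out([
  [255,[-5,-0.9,0],0],
  [255,[-7,-1.2,0],0],
  [255,[-7,-1.2,0],0],
  [255,[-7,-1.2,0],0],
  [255,[-7,-1.2,0],0],
  [255,[-7,-1.2,0],0],
  [255,[-7,-1.2,0],0],
  [255,[-7,-1.2,0],0],
])

```text
time: 10.4
tool_pos: [0.6125, 0.0827, 0.0325]
ee_rot: [3.142, -0.0, 1.72]
wrist_force: [-1.0, 1.3, 0.5]
width: 0.0008
finger_force: 0.3
```

>>> carry_out([
  [255,[-6,-1.1,0],0],
  [255,[-6,-1.1,0],0],
  [255,[-6,-1.1,0],0],
  [255,[-5,-0.9,0],0],
  [255,[-5,-0.9,0],0],
  [255,[-4,-0.7,0],0],
  [255,[0,0,0],0],
])

```text
time: 11.1
tool_pos: [0.6117, 0.0502, 0.0325]
ee_rot: [3.141, 0.0, 1.719]
wrist_force: [-0.3, -0.6, -0.2]
width: 0.0002
finger_force: 0.0
```

```bash
python3 -c "
from h import *
st()"
```

```text
t 11.1 plate [ 35.8 -68.7] z 32.5 yaw-rel deg 100.03 w 0.2 F [-0.3 -0.6 -0.2]
```

>>> carry_out([
  [255,[-4,-0.7,0],0],
  [255,[-4,-0.7,0],0],
  [255,[-4,-0.7,0],0],
  [255,[-4,-0.7,0],0],
  [255,[-4,-0.7,0],0],
  [255,[-3,-0.5,0],0],
  [255,[-2,-0.4,0],0],
  [255,[0,0,0],0],
])

```text
time: 11.9
tool_pos: [0.611, 0.026, 0.0326]
ee_rot: [3.141, -0.001, 1.72]
wrist_force: [-0.3, 3.0, 0.1]
width: 0.0005
finger_force: 1.4
```

>>> carry_out([
  [255,[-1,-0.2,0],0],
  [255,[-1,-0.2,0],0],
  [255,[-1,-0.2,0],0],
  [255,[-1,-0.2,0],0],
  [255,[0,0,0],0],
  [255,[0,0,0],0],
])

```text
time: 12.5
tool_pos: [0.6106, 0.0255, 0.0327]
ee_rot: [3.14, -0.007, 1.721]
wrist_force: [-1.4, 10.1, 1.4]
width: 0.0004
finger_force: 5.2
```

```bash
python3 -c "
from h import *
st()"
```

```text
t 12.5 plate [ 35.4 -93.4] z 32.7 yaw-rel deg 100.14 w 0.4 F [-1.4 10.1  1.4]
```

Contact came at -93.4 instead of the expected -97.4, so I'll check the seat before letting go.

```bash
python3 - <<'E'
from h import *
z=lambda i,k:cv2.resize(i,None,fx=k,fy=k,interpolation=cv2.INTER_CUBIC)
c,a=snap('scene','s5.png'); d,b=snap('side','d5.png')
print((np.array(proj(c,wl(40,-125,32)))-[335,195])*6,(np.array(proj(d,wl(40,-125,32)))-[325,215])*6+[390,0])
for u in(c,d): print(np.array(proj(u,wl(60,-145,24))),np.array(proj(u,wl(12,-123,24))))
cv2.imwrite('pics/c5.png',np.hstack([z(a[195:275,335:400],6),z(b[215:295,325:390],6)]))
E
```

```text
[170.95440675 228.25790119] [529.96544372 145.14438933]
[377.38603879 240.14827725] [349.47601885 239.38636916]
[357.57726078 250.21332089] [334.34492879 239.99213925]
```

View pics/c5.png

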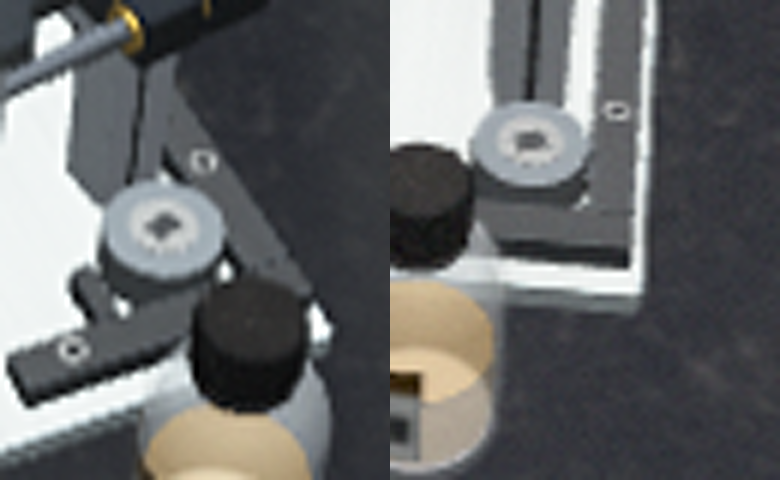

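```bash
python3 - <<'E'
from h import *
c,d=[robot.get_calibration(n) for n in('scene','side')]
P=lambda k,u,v,z:pl(px(k,u,v,z))
print('puck',P(c,335+164/6,195+226/6,.032),P(d,325+(531-390)/6,215+143/6,.032))
print('stop screw',P(c,335+73/6,195+350/6,.024))
print('rail screw3',P(c,335+203/6,195+160/6,.024),P(d,325+(617-390)/6,215+111/6,.024))
print('stop/rail outer top edge side',P(d,325+(629-390)/6,215+245/6,.024),'plate corner',P(d,325+(640-390)/6,215+297/6,.012))
E
```

```text
puck [  38.4 -123.3] [  40.3 -124. ]
stop screw [  -6.5 -151. ]
rail screw3 [ 66.9 -97.5] [ 68.3 -97.8]
stop/rail outer top edge side [  74.8 -158. ] plate corner [  79.7 -169.2]
```

>>> carry_out([
  [255,[-1,-0.2,0],0],
  [255,[-1,-0.2,0],0],
  [255,[-1,-0.2,0],0],
  [255,[0,0,0],0],
])

```text
time: 13.0
tool_pos: [0.6104, 0.0252, 0.0329]
ee_rot: [3.14, -0.012, 1.722]
wrist_force: [-1.7, 16.5, 2.8]
width: 0.0005
finger_force: 8.1
```

```bash
python3 -c "
from h import *
st()"
```

```text
t 13.0 plate [ 35.2 -93.7] z 32.9 yaw-rel deg 100.17 w 0.5 F [-1.7 16.5  2.8]
```

It moved only 0.3 mm under 16.5 N, and the cameras put the puck at (39.5, -123.7), so it is against both faces. I'll retreat along the face normal and lift.

>>> carry_out([
  [255,[3,0,0],0],
  [255,[4,0,0],0],
  [255,[6,0,0],0],
  [255,[12,0,0],0],
  [255,[0,0,-30],0],
  [255,[0,0,-40],0],
  [255,[30,0,-30],0],
  [255,[30,0,0],0],
])

```text
time: 13.8
tool_pos: [0.6012, 0.1026, 0.1391]
ee_rot: [3.13, 0.001, 1.718]
wrist_force: [0.6, 0.2, -0.1]
width: 0.0005
finger_force: 0.0
```

```bash
python3 - <<'E'
from h import *
st()
z=lambda i,k:cv2.resize(i,None,fx=k,fy=k,interpolation=cv2.INTER_CUBIC)
c,a=snap('scene','s6.png'); d,b=snap('side','d6.png')
cv2.imwrite('pics/c6.png',np.hstack([z(a[195:275,335:400],6),z(b[215:295,325:390],6)]))
E
```

```text
t 13.8 plate [ 23.9 -16.6] z 139.1 yaw-rel deg 99.92 w 0.5 F [ 0.6  0.2 -0.1]
```

View pics/c6.png

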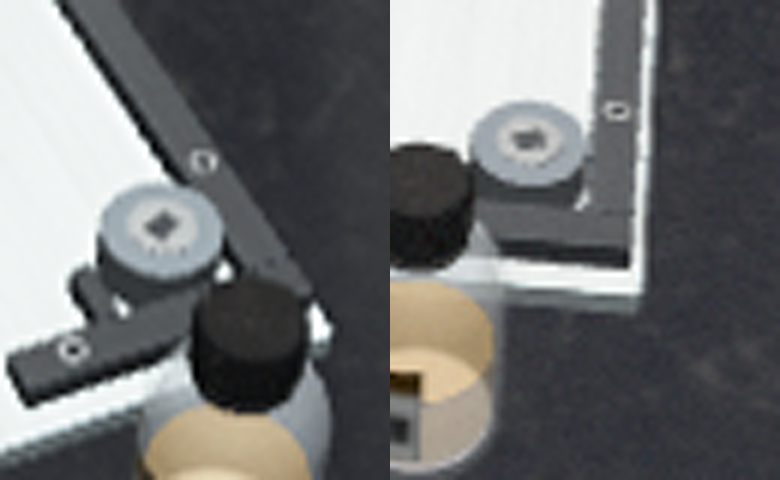

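Backing off dragged the puck about 1.5 mm off the rail: in the side crop it went from (531, 143) to (527, 141). I'll nudge it at 45° into the corner, against rail and stop together.

>>> carry_out([
  [255,[0,0,0],-7],
  [255,[0,0,0],-7],
  [255,[0,0,0],-7],
  [255,[0,0,0],-7],
  [255,[0,0,0],-7],
  [255,[-22,-32,0],0],
  [255,[-21,-32,0],0],
  [255,[0,0,0],0],
])

```text
time: 14.7
tool_pos: [0.5799, 0.0226, 0.1314]
ee_rot: [-3.138, 0.001, 2.326]
wrist_force: [-0.2, 0.3, -0.2]
width: 0.0006
finger_force: 0.0
```

>>> carry_out([
  [255,[0,0,0],0],
  [255,[0,0,20],0],
])

```text
time: 14.9
tool_pos: [0.5833, 0.0273, 0.1151]
ee_rot: [3.137, 0.004, 2.331]
wrist_force: [0.4, 0.7, 0.2]
width: 0.0006
finger_force: 0.0
```

```bash
python3 -c "
from h import *
st()"
```

```text
t 14.9 plate [  8.1 -92.4] z 115.1 yaw-rel deg 135.05 w 0.6 F [0.4 0.7 0.2]
```

>>> carry_out([
  [255,[0,0,25],0],
  [255,[0,0,25],0],
  [255,[0,0,25],0],
  [255,[0,0,4],0],
  [255,[0,0,0],0],
  [255,[0,0,0],0],
])

```text
time: 15.5
tool_pos: [0.5822, 0.0276, 0.0348]
ee_rot: [3.14, 0.002, 2.332]
wrist_force: [1.0, -0.6, -0.1]
width: 0.0005
finger_force: 0.0
```

```bash
python3 -c "
from h import *
st()"
```

```text
t 15.5 plate [  7.  -92.1] z 34.8 yaw-rel deg 135.1 w 0.5 F [ 1.  -0.6 -0.1]
```

>>> carry_out([
  [255,[-4,0,0],0],
  [255,[-4,0,0],0],
  [255,[-3,0,0],0],
  [255,[-2,0,0],0],
  [255,[-1,0,0],0],
  [255,[-1,0,0],0],
  [255,[-1,0,0],0],
  [255,[0,0,0],0],
])

```text
time: 16.3
tool_pos: [0.5916, 0.0166, 0.0335]
ee_rot: [3.141, -0.002, 2.331]
wrist_force: [-4.0, 3.6, 2.9]
width: 0.0004
finger_force: 2.5
```

>>> carry_out([
  [255,[-1,0,0],0],
  [255,[-1,0,0],0],
  [255,[-1,0,0],0],
  [255,[0,0,0],0],
  [255,[0,0,0],0],
])

```text
time: 16.8
tool_pos: [0.5923, 0.0167, 0.0335]
ee_rot: [3.141, -0.007, 2.332]
wrist_force: [-6.2, 7.9, 5.4]
width: 0.0006
finger_force: 5.2
```

```bash
python3 -c "
from h import *
st()"
```

```text
t 16.8 plate [  17.3 -102.7] z 33.5 yaw-rel deg 135.13 w 0.6 F [-6.2  7.9  5.4]
```

>>> carry_out([
  [255,[1,0,0],0],
  [255,[1,0,0],0],
  [255,[1,0,0],0],
  [255,[1,0,0],0],
  [255,[2,0,0],0],
  [255,[4,0,0],0],
  [255,[8,0,0],0],
  [255,[0,0,-30],0],
])

```text
time: 17.6
tool_pos: [0.5773, 0.0269, 0.0586]
ee_rot: [-3.134, -0.008, 2.331]
wrist_force: [-1.0, 0.2, -0.0]
width: 0.0006
finger_force: 0.0
```

>>> carry_out([
  [255,[0,0,-40],0],
  [255,[20,20,-30],0],
  [255,[20,20,0],0],
  [255,[20,20,0],0],
  [255,[0,0,0],0],
])

```text
time: 18.1
tool_pos: [0.5836, 0.1142, 0.1338]
ee_rot: [3.14, -0.0, 2.335]
wrist_force: [-0.3, -0.7, -0.6]
width: 0.0006
finger_force: 0.0
```

```bash
python3 - <<'E'
from h import *
st()
z=lambda i,k:cv2.resize(i,None,fx=k,fy=k,interpolation=cv2.INTER_CUBIC)
c,a=snap('scene','s7.png'); d,b=snap('side','d7.png')
cv2.imwrite('pics/c7.png',np.hstack([z(a[195:275,335:400],6),z(b[215:295,325:390],6)]))
# shift of puck top between images 5 (pressed), 6 (after 1st release), 7
for n,(x,y,w,h) in {'s':(350,224,24,16),'d':(337,231,24,17)}.items():
    g=[cv2.imread(f'pics/{n}{k}.png',0)[y:y+h,x:x+w].astype(np.float32) for k in(5,6,7)]
    print(n,[np.round(cv2.phaseCorrelate(g[0],q,cv2.createHanningWindow((w,h),cv2.CV_32F))[0],2) for q in g[1:]])
for m in ('scene','side'):
    k=c if m=='scene' else d; p=np.array(proj(k,wl(40,-125,32)))
    print(m,'px per mm x',(np.array(proj(k,wl(41,-125,32)))-p).round(2),'y',(np.array(proj(k,wl(40,-124,32)))-p).round(2))
E
```

```text
t 18.1 plate [ 6.1 -5.5] z 133.8 yaw-rel deg 135.27 w 0.6 F [-0.3 -0.7 -0.6]
s [array([-0.43,  0.14]), array([0.06, 0.07])]
d [array([-0.67, -0.31]), array([-0.35, -0.25])]
scene px per mm x [ 0.47 -0.16] y [-0.24 -0.37]
side px per mm x [0.5  0.04] y [ 0.03 -0.36]
```

View pics/c7.png

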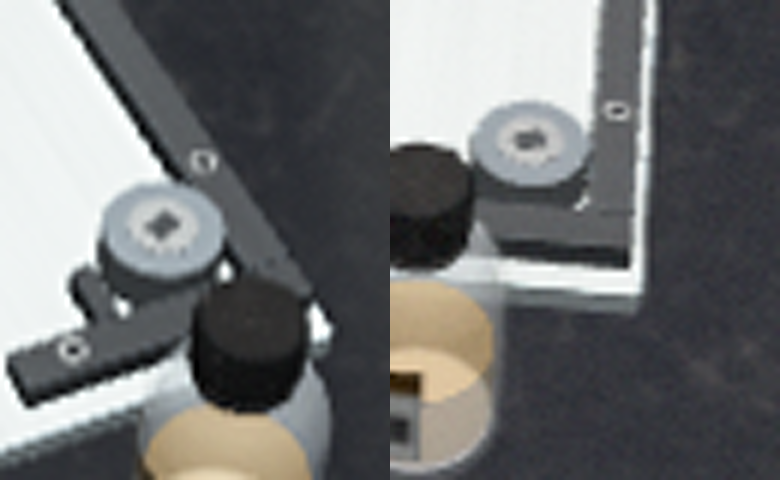

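The puck top is back at about (163, 226) and (529, 143), within about 0.5 mm of the pressed position. It is released, flat, and against the rail and stop.

```bash
python3 -c "
from h import *
print(robot.close_job())"
```

```text
the job is handed in; nothing more can be done
None
```

I pushed the small puck to the rail, slid it along into the corner pocket and handed the job in at about 18 s. The last pictures show it flat, released and against both rail and end stop (plate x about 39.6 mm, y about -124 mm, good to roughly 1 mm), and I saw no sign the other items were disturbed; no verdict came back.

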